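# Load the indexing drill fixture

### The job

Pull up the turntable's spring pin, turn the table and let the pin drop fully home in the hole with the yellow tag, so that the empty nest comes out from under the guard. Then take the brass block from the rack, stand it on the green mat and let go to change grip, and set it fully down in the middle of the nest between the orange cheeks. Last, pull the pin again, turn the table back and let the pin drop fully home in the middle hole (red dot), so that the block is under the guard; leave everything else where it is.

Things in the scene. Friction and masses are not known exactly. Their poses are not given: they have to be found in the camera images.
- turn_axis (a point): Indexing fixture fixed to the bench (blue base 470 x 335 x 16 mm), turned by some yaw. Steel index plate (top 30 mm high) on the robot's side; on it an aluminium turntable disc (radius 108 mm, top 46 mm high). This point: on the disc's vertical axis, at its top; x axis points from the axis to the drill, away from the middle hole; z up.
- guard (a point): centre of the top of the clear guard roof over the drilling position: roof 96 mm (along the fixture's x) x 100 mm x 5 mm, top 105 mm, underside 100 mm above the bench, on a yellow back wall. The green drill behind it is 115 mm high.
- turntable (a joint): angle of the turntable, rad, positive anticlockwise from above; 0 with the pin in the middle hole (the start), +1.257 and -1.257 (72 degrees) in the outer holes; stops at +-1.34. It turns with little friction and stays where it is left; a pin in a hole locks it (0.01 rad of play).
- index_pin (a joint): lift of the sprung pin, m: 0 fully home, about 0.012 with its round tip resting on the plate between holes, 0.022 fully pulled. Lift it more than 12 mm (16 is good) to turn the table. The spring presses it down with 3 N at home, 6 N fully pulled. Let down within about 2 mm of a hole it drops in by itself.
- pin_knob (a point): centre of the black round knob (diameter 28 mm, 26 mm tall, red cap) on the vertical pin; 75 mm high with the pin home. A grey arm of the turntable (48 mm high, its boss 56 mm) carries it 125 mm from the axis, opposite the nest, so it moves on a circle as the table turns. Axes turn with the table: x points from the knob to the axis.
- nest (a point): where the block's centre belongs on the turntable, 85 mm from the axis opposite the knob, 66 mm high (floor: the disc, 46 mm). x points outward from the axis, y is tangential. Two orange cheeks (30 mm tall, 34 mm wide) have inner faces at y = +-33 mm; the block's length goes along y between them, 3 mm to spare at each end; open towards +-x. Under the guard at the start.
- block_mid (a point): centre of the brass block: 60 (x) x 36 (y) x 40 (z, height) mm, 0.17 to 0.34 kg, a dark bore through its long sides. It stands in one of the two lanes of the rack, its length along the lane.
- rack: plywood rack fixed on one side of the fixture; origin under its centre, x along the lanes. 70 (x) x 102 (y) x 46 mm; floor 8 mm thick; two lanes 42 mm wide at y = +-24 mm between 6 mm walls, open at both ends, so a block (top at 48 mm) can be gripped only by its ends. The brass block is in either lane.
- mat: green mat 140 x 140 x 4 mm fixed to the bench on the other side of the fixture; origin under its centre, top at height 4 mm.
- load_tag: yellow round tag, 24 mm, on the index plate 25 mm outward of one of the two outer holes: the loading hole. Origin at its underside.
- spare_tag: blue round tag, 24 mm, outward of the other outer hole, not used.
- dark_block_mid (a point): bystander: centre of the dark steel block in the rack's other lane, same size as the brass one.
- spray_can: bystander: red spray can, 66 mm wide, 190 mm tall; origin under its centre.
- screw_jar: bystander: jar, 68 mm wide, 80 mm tall; origin under its centre.
- driver: bystander: orange screwdriver lying; origin under its centre, x along it.
- tape_roll: bystander: blue tape roll, 100 mm wide, 48 mm tall; origin under its centre.
- mug: bystander: white mug, 80 mm wide, 95 mm tall; origin under its centre.
- hammer: bystander: hammer lying; origin under it, x along it.
Mind the look-alikes: they are no part of the job. Of the things shaped like the part that bears block_mid, the brass one is meant.

How it is judged:
By the outcome, as a careful person would: the job done as asked, in the order asked, and still so for the second after the job is handed in, with the robot touching nothing.
It also fails if it takes over 72 s, if anything falls off the work surface, if the arm or the gripper's body presses on something with over 40 N, if the wrist force passes 120 N, or if a joint passes its speed limit or range.

### The arm

A 6-joint arm with a two-finger parallel gripper is mounted at the origin on the work surface. World frame = base frame: x ahead of the robot, y to its left, z up, the work surface at z = 0. Lengths are in m, angles in degrees, forces in N, time in s.
With the tool pointing down it reaches from about 0.375 to 0.9 m from the base axis. Payload 3.1 kg.
Tool frame: the origin (TCP) lies on the centre line of the jaws, within the pads' length; the fingertips stand 25 mm ahead of it and the grasp point (between the pads) lies 6 mm ahead of it; z points along the fingers, y is the line along which they close (so a half turn about z gives the same grasp; the last joint's range is limited). The gripper opens to 87 mm and grips with 3 to 60 N. Pads are 19 mm wide; open, the fingers measure 117 mm over their backs; the gripper's body (75 mm by 190 mm) begins 51 mm behind the grasp point.
Start: joints at [-74.284, 30.224, 82.088, -0, 67.689, -10.227], TCP at [0.273, -0.562, 0.248] pointing down, gripper open.
Joint ranges: [-176.69, 176.69], [-43.24, 126.21], [12.49, 139.97], [-82, 262], [0, 151.66], [-163.58, 163.58]. Speed limits (degrees/s): [159.86, 159.86, 180, 180, 180, 180].

### API

Orientations are given as a 3x3 rotation matrix whose columns are the frame's x, y, z axes.
In Python, from rig import * gives the robot as it stands.
- The arm moves only by the tool step_arm, never from a script. Its argument "steps" is a list of rows, each a list of 7 numbers: the shift along the tool's x, y, z normalised to -1 to 1, where 1 is 0.3 m, then the turn, a rotation vector about the tool's x, y, z normalised to -1 to 1, where 1 is 45 degrees, then the gripper's target within -1 to 1 (shut at 1, half-way at 0, fully open at -1). A call has 1 to 8 rows; each row is the pose to reach, as a shift and turn from the pose commanded when the call began, along the tool's axes at that moment; what a row does not reach only later rows make up. A row lasts 1/12 s, in which the tool goes at most 41.7 mm and 7.16 degrees, less where a joint would pass 70% of its speed; a pose out of reach is approached as far as the arm can. A call with a number of a shift or a turn outside -1 to 1 is refused whole. A call with a gripper value outside its range is refused whole. The fingers move at their own pace and stop on an object; the grip force is fixed at half the most. Time passes only in rows, so rows that repeat a pose let the fingers close. It gives the time, the measured TCP pose, the force, the opening and the grip force at its end, in the units of the state.
- read_state(): the state, without advancing time (a new reading comes with each control period).
- capture(name): name is "side" or "top"; returns a dict with "image" (480x640x3 uint8, red, green, blue), "vertical_fov" (degrees; the focal length in pixels is half the picture's height over the tangent of half this angle, whatever the lens; pixels are square), "cx", "cy" (the principal point, pixels), "k1" (the pictures are not rectified: a ray, as slopes to the right and down, at radius r is drawn at 1 + k1 r^2 times it, then the intrinsics apply), "world_from_camera" (4x4, takes a point from camera to world coordinates). Camera axes: x right, y down, z forward; pixel columns grow to the right and rows downward; lengths in m; the calibration is good to about 2 mm. A picture is of the moment at which its call begins. There is no depth.
- hand_in(): hands the job in; it is judged then, once.
The state is a dict: "time_s": time; "joint_positions": joint angles; "qvel": joint speeds; "tau": joint torques, N m; "position": TCP position; "tcp_rot": TCP orientation; "force": force on the tool from outside, world axes, zero at the start; "moment": the same for the moment, N m; "opening": opening from 0.0 (shut) to 1.0 (fully open); "grasp_force": force on a finger pad.
Only numpy, scipy, OpenCV 4.12 (cv2) and the standard library are available. Lean on these libraries where they do the work, as an engineer would, in place of code of your own. Each camera call takes 0.05 s, during which the arm holds its last target. There are 200 camera calls.

## Working session

There is one attempt and no reset: what is moved stays moved. The work goes in short steps, Python scripts to look and compute and a tool call to move; the robot and the scene stay as the last step left them, time stands still between calls to the robot, and variables do not carry over. Pictures are saved under pics/ and viewed, at most 12 in all, crops included, and the job is handed in when it is done.

Besides the shell and the picture viewer there is one more tool, called after "Request:" in YAML: its name, and indented under it one key for each argument. step_arm: Moves the arm, as the interface text tells. Scaled input: -1 to 1 covers 0.3 m each way for a shift and 45 degrees each way for a turn. Its arguments: {"type":"object","properties":{"steps":{"type":"array"}},"required":["steps"]}

```bash
ls; mkdir -p pics
python3 - <<'E'
from rig import *
import cv2,numpy as np
for n in ("side","top"):
    c=capture(n); cv2.imwrite(f"pics/{n}0.png",c["image"][:,:,::-1]); np.save(f"pics/{n}0.npy",c,allow_pickle=True)
    print(n,c["vertical_fov"],c["cx"],c["cy"],c["k1"],np.round(c["world_from_camera"],4).tolist())
s=read_state();print(s)
E
```

```text
pics
side 49.89353950165068 314.4705056429429 248.00291666067716 -0.019822418319222816 [[-0.6798, -0.5007, 0.5358, -0.3556], [-0.7331, 0.4442, -0.515, 0.7859], [0.0199, -0.743, -0.669, 1.1759], [0.0, 0.0, 0.0, 1.0]]
top 51.62004442735398 314.8136986652083 240.54873163982018 -0.002357646980728682 [[-0.0121, -0.9931, 0.117, 0.3555], [-0.9999, 0.0114, -0.0063, -0.0205], [0.0049, -0.1171, -0.9931, 1.4768], [0.0, 0.0, 0.0, 1.0]]
{'time_s': 0.1, 'joint_positions': array([-7.42828552e+01,  3.02745850e+01,  8.21482389e+01, -3.48924695e-04,
        6.76892124e+01, -1.02282969e+01]), 'qvel': array([ 0.05351581, -0.04679007, -0.15135783, -0.00514288, -0.12607802,
        0.07719303]), 'tau': array([-2.98066861e-04, -4.40986741e+01, -1.77149677e+01,  6.35060412e-02,
        5.34078770e-02, -5.52806705e-05]), 'position': array([ 0.27329616, -0.56140955,  0.24666377]), 'tcp_rot': array([[ 8.99210143e-01,  4.37516665e-01, -5.35119016e-04],
       [ 4.37516859e-01, -8.99208241e-01,  1.88076391e-03],
       [ 3.41682126e-04, -1.92532558e-03, -9.99998088e-01]]), 'force': array([ 0.17714117, -0.15023416, -0.35038447]), 'moment': array([-0.01724694,  0.04099587,  0.00549684]), 'grasp_force': 0.0, 'opening': 1.0015497344102078}
```

View pics/side0.png

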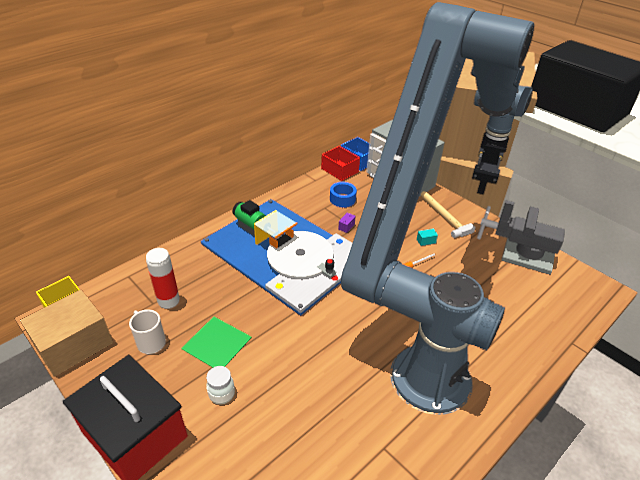

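View pics/top0.png

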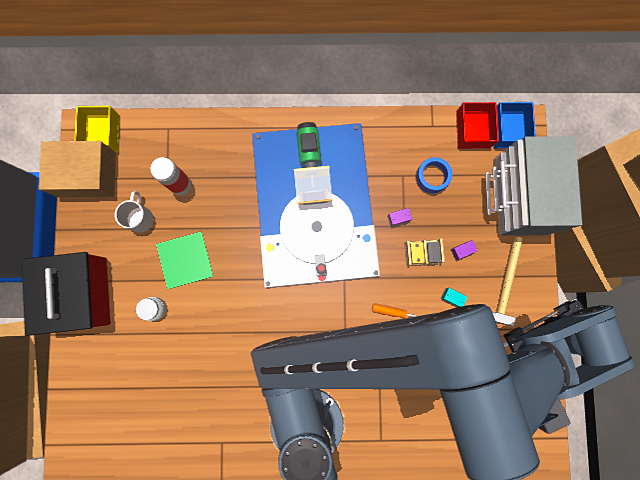

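The top view shows the disc (317,227), knob (321,268), guard (313,185), yellow tag (270,247), blue tag (366,238), mat (185,260) and rack (425,253). The brass block looks to be in the rack's left lane (417,253), with the dark block at (434,253). I'll enlarge both views.

```bash
cat > h.py <<'E'
import numpy as np,cv2
def ray(c,u,v):
    f=240/np.tan(np.radians(c["vertical_fov"]/2)); d=np.array([(u-c["cx"])/f,(v-c["cy"])/f]); s=d.copy()
    for _ in range(20): s=d/(1+c["k1"]*(s@s))
    T=c["world_from_camera"]; return T[:3,3],T[:3,:3]@np.array([*s,1])
def atz(c,u,v,z):
    o,d=ray(c,u,v); return o+d*(z-o[2])/d[2]
def tri(c1,p1,c2,p2):
    o1,d1=ray(c1,*p1);o2,d2=ray(c2,*p2)
    d1/=np.linalg.norm(d1);d2/=np.linalg.norm(d2)
    t=np.linalg.lstsq(np.c_[d1,-d2],o2-o1,rcond=None)[0]
    a,b=o1+t[0]*d1,o2+t[1]*d2; return (a+b)/2,np.linalg.norm(a-b)
def proj(c,p):
    T=c["world_from_camera"]; q=T[:3,:3].T@(np.asarray(p)-T[:3,3]); s=q[:2]/q[2]; s=s*(1+c["k1"]*(s@s))
    f=240/np.tan(np.radians(c["vertical_fov"]/2)); return s*f+[c["cx"],c["cy"]]
def load(n): return np.load(f"pics/{n}.npy",allow_pickle=True).item()
def crop(c,x0,y0,w,h,k,name):
    im=cv2.resize(c["image"][y0:y0+h,x0:x0+w,::-1],None,fx=k,fy=k,interpolation=cv2.INTER_CUBIC)
    for i in range(0,w,20): cv2.putText(im,str(x0+i),(i*k,10),0,.35,(255,255,255),1); cv2.line(im,(i*k,0),(i*k,h*k),(128,128,128),1) if 0 else cv2.line(im,(i*k,12),(i*k,18),(255,255,255),1)
    for i in range(0,h,20): cv2.putText(im,str(y0+i),(0,i*k+4),0,.35,(255,255,255),1); cv2.line(im,(24,i*k),(30,i*k),(255,255,255),1)
    cv2.imwrite(f"pics/{name}.png",im)
E
python3 - <<'E'
from h import *
crop(load("top0"),250,160,200,140,4,"tc"); crop(load("side0"),200,170,180,150,4,"sc")
E
```

```text
(no output)
```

View pics/tc.png

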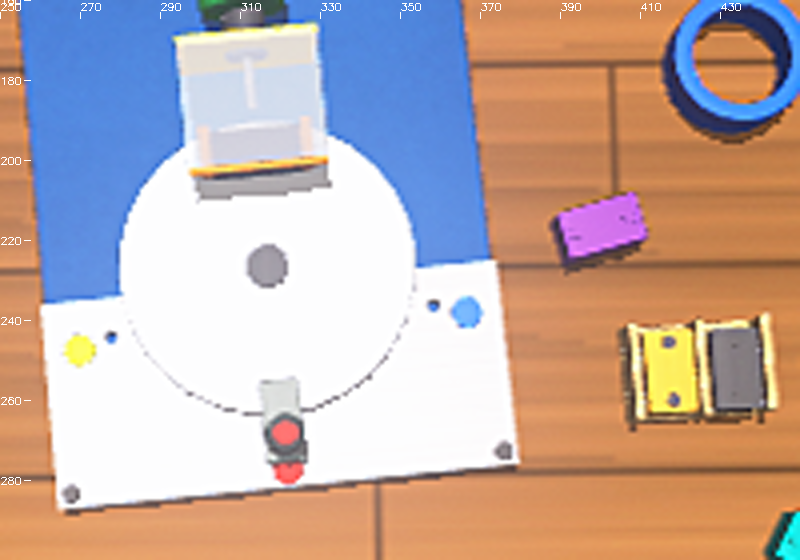

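View pics/sc.png

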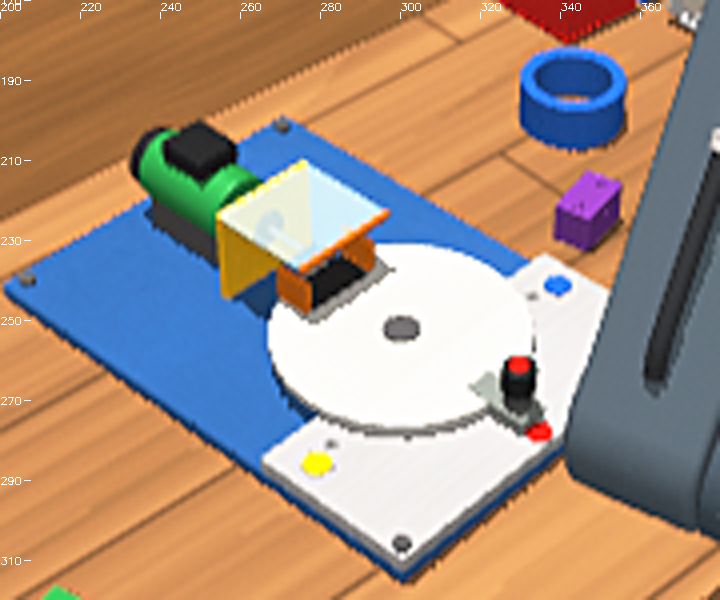

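Brass is the yellow-metal block in the rack's left lane, top (417.5,252.8). The dark steel one is in the right lane at (434,252). The purple and cyan blocks lie loose on the bench and don't fit the description. In the side view the knob's red cap is at (329.8,261.5), the axis hub at (300.2,252) and the yellow tag at (279.2,285.8). The arm hides the rack there.

Run:
```python
from h import *
np.set_printoptions(precision=4,suppress=True)
t,s=load("top0"),load("side0")
T=lambda x,y:(250+x/4-.4,160+y/4-.4); S=lambda x,y:(200+x/4-.4,170+y/4-.4)
for n,a,b in [("hub",(267,266),(401,328)),("cap",(286,432),(519,366)),("ytag",(80,350),(317,463)),("btag",(467,311),(557,286)),("yhole",(111,337),(331,443)),("guardR",(326,160),(388,213)),("guardL",(190,172),(300,268)),("boltL",(71,494),(402,543))]:
    p=tri(t,T(*a),s,S(*b)); print(n,p[0],round(p[1],4))
print("knob hyp",atz(t,*T(286,432),.088),"hub@.046",atz(t,*T(267,266),.046), "ytag",atz(t,*T(80,350),.0305),"btag",atz(t,*T(467,311),.0305))
for q in [(645,328),(692,324),(697,410),(650,416)]: print("brass",atz(t,*T(*q),.048))
for q in [(710,330),(757,325),(761,407),(714,413)]: print("dark",atz(t,*T(*q),.048))
# mat corners by colour
for n,c in (("top",t),("side",s)):
    h=cv2.cvtColor(c["image"],cv2.COLOR_RGB2HSV); m=cv2.inRange(h,(50,120,90),(75,255,255))
    k,l,st,ce=cv2.connectedComponentsWithStats(m)
    for i in range(1,k):
        if st[i,4]>800:
            ct=cv2.findContours((l==i).astype(np.uint8),0,2)[0][0]; r=cv2.boxPoints(cv2.minAreaRect(ct))
            ap=cv2.approxPolyDP(ct,6,True)[:,0]
            print(n,ce[i],st[i],[atz(c,*map(float,x),.004)[:2] for x in ap], atz(c,*ce[i],.004))
for n,q in [("mug",(133,217)),("jar",(151,309)),("can",(165,170)),("canbase",(182,190))]: print(n,atz(t,*q,.0),atz(t,*q,.09))
```

```text
hub [ 0.566  -0.0346  0.0485] 0.0001
cap [ 0.4427 -0.0461  0.0863] 0.0002
ytag [0.508  0.1029 0.0315] 0.0
btag [ 0.5335 -0.1815  0.0296] 0.0006
yhole [0.5176 0.0804 0.0307] 0.0005
guardR [ 0.6315 -0.0771  0.1057] 0.0023
guardL [0.6252 0.0195 0.1052] 0.0006
boltL [0.4029 0.1094 0.0328] 0.0002
knob hyp [ 0.4426 -0.046   0.088 ] hub@.046 [ 0.5664 -0.0345  0.046 ] ytag [0.5081 0.103  0.0305] btag [ 0.5336 -0.1812  0.0305]
brass [ 0.5176 -0.3081  0.048 ]
brass [ 0.5201 -0.3424  0.048 ]
brass [ 0.4575 -0.3437  0.048 ]
brass [ 0.4536 -0.3095  0.048 ]
dark [ 0.5156 -0.3553  0.048 ]
dark [ 0.5188 -0.3896  0.048 ]
dark [ 0.4592 -0.39    0.048 ]
dark [ 0.4552 -0.3559  0.048 ]
top [184.2111 259.9862] [ 157  232   56   57 2179] [array([0.5587, 0.3103]), array([0.524 , 0.4409]), array([0.393 , 0.4052]), array([0.4268, 0.2758])] [0.4753 0.3589 0.004 ]
side [216.0808 342.7308] [ 182  317   70   51 1969] [array([0.5587, 0.3138]), array([0.5198, 0.4439]), array([0.396 , 0.3903]), array([0.4255, 0.2759])] [0.4748 0.3612 0.004 ]
mug [0.6071 0.5163 0.    ] [0.5918 0.4836 0.09  ]
jar [0.3321 0.4549 0.    ] [0.3335 0.426  0.09  ]
can [0.7509 0.4235 0.    ] [0.7268 0.3965 0.09  ]
canbase [0.6883 0.3706 0.    ] [0.668  0.3468 0.09  ]
```

Checks: the axis-to-knob distance is 124 mm (expected 125). Both tags lie 150 mm from the axis at ±72°, and the heights fit. The fixture yaw is 5.3°. Next is a planner helper, then the approach to the knob.

```bash
cat > plan.py <<'E'
import sys
from rig import *
import numpy as np
from scipy.spatial.transform import Rotation as R
def yawR(y):
    a=np.radians(y); return np.c_[[np.cos(a),np.sin(a),0],[np.sin(a),-np.cos(a),0],[0,0,-1]]
def go(*wps,base=None):
    """wps (x,y,z_tcp,yaw of tool x); prints normalised offsets from the present pose"""
    s=read_state(); p,r=s["position"],s["tcp_rot"]
    print("t",round(s["time_s"],2),"tcp",np.round(p,4),"yaw",round(np.degrees(np.arctan2(r[1,0],r[0,0])),2),"q",np.round(s["joint_positions"],1),"F",np.round(s["force"],1),"open",round(s["opening"],3),"gf",round(s["grasp_force"],1))
    for w in wps:
        d=r.T@(np.array(w[:3])-p)/.3; v=R.from_matrix(r.T@yawR(w[3])).as_rotvec(degrees=True)/45
        print(w,"->",np.round(d,4),np.round(v,3))
E
python3 - <<'E'
from plan import *
go((.330,-.39,.25,66),(.387,-.218,.25,106),(.4427,-.046,.2,146),(.4427,-.046,.2,185.3))
E
```

```text
t 0.1 tcp [ 0.2733 -0.5614  0.2467] yaw 25.95 q [-74.3  30.3  82.1  -0.   67.7 -10.2] F [ 0.2 -0.2 -0.4] open 1.002 gf 0.0
(0.33, -0.39, 0.25, 66) -> [ 0.4199 -0.4311 -0.0101] [-0.002 -0.001 -0.89 ]
(0.387, -0.218, 0.25, 106) -> [ 0.8416 -0.8635 -0.0092] [-0.002 -0.002 -1.779]
(0.4427, -0.046, 0.2, 146) -> [ 1.2594 -1.2975  0.1585] [-1.000e-03 -3.000e-03 -2.668e+00]
(0.4427, -0.046, 0.2, 185.3) -> [ 1.2594 -1.2975  0.1585] [-0.    -0.004 -3.541]
```

Request:
step_arm:
  steps:
    - [0.42,-0.43,-0.01,0,0,-0.89,-1]
    - [0.42,-0.43,-0.01,0,0,-0.89,-1]
    - [0.42,-0.43,-0.01,0,0,-0.89,-1]
    - [0.42,-0.43,-0.01,0,0,-0.89,-1]
    - [0.42,-0.43,-0.01,0,0,-0.89,-1]
    - [0.42,-0.43,-0.01,0,0,-0.89,-1]
    - [0.42,-0.43,-0.01,0,0,-0.89,-1]

```text
time_s: 0.68
position: [0.3306, -0.3892, 0.2505]
tcp_rot: [[0.404, 0.915, -0.0], [0.915, -0.404, 0.001], [0.0, -0.001, -1.0]]
force: [-1.1, -1.4, -0.2]
opening: 1.0
grasp_force: 0.0
```

Request:
step_arm:
  steps:
    - [0.6,-0.06,0,0,0,-0.89,-1]
    - [0.6,-0.06,0,0,0,-0.89,-1]
    - [0.6,-0.06,0,0,0,-0.89,-1]
    - [0.6,-0.06,0,0,0,-0.89,-1]
    - [0.6,-0.06,0,0,0,-0.89,-1]
    - [0.6,-0.06,0,0,0,-0.89,-1]
    - [0.6,-0.06,0,0,0,-0.89,-1]

```text
time_s: 1.27
position: [0.3875, -0.2185, 0.2505]
tcp_rot: [[-0.277, 0.961, -0.0], [0.961, 0.277, -0.0], [-0.0, -0.0, -1.0]]
force: [0.7, -0.1, 0.6]
opening: 0.998
grasp_force: 0.0
```

Request:
step_arm:
  steps:
    - [0.5,0.337,0.1,0,0,-0.89,-1]
    - [0.5,0.337,0.1,0,0,-0.89,-1]
    - [0.5,0.337,0.1,0,0,-0.89,-1]
    - [0.5,0.337,0.1,0,0,-0.89,-1]
    - [0.5,0.337,0.1,0,0,-0.89,-1]
    - [0.5,0.337,0.1,0,0,-0.89,-1]
    - [0.5,0.337,0.1,0,0,-0.89,-1]

```text
time_s: 1.85
position: [0.4435, -0.0469, 0.2202]
tcp_rot: [[-0.83, 0.558, -0.0], [0.558, 0.83, -0.0], [0.0, -0.0, -1.0]]
force: [0.8, -0.6, 0.8]
opening: 1.003
grasp_force: 0.0
```

Run:
```python
from plan import *
go((.4427,-.046,.14,185.3),(.4427,-.046,.087,185.3))
```

```text
t 1.85 tcp [ 0.4435 -0.0469  0.2202] yaw 146.05 q [-20.4  19.  108.6  -0.   52.4 -76.5] F [ 0.8 -0.6  0.8] open 1.003 gf 0.0
(0.4427, -0.046, 0.14, 185.3) -> [0.0036 0.001  0.2673] [-0.    -0.    -0.872]
(0.4427, -0.046, 0.087, 185.3) -> [0.0036 0.0011 0.4439] [-0.    -0.    -0.872]
```

Request:
step_arm:
  steps:
    - [0,0,0.1,0,0,-0.87,-1]
    - [0,0,0.2,0,0,-0.87,-1]
    - [0.0,0,0.27,0,0,-0.87,-1]
    - [0,0,0.27,0,0,-0.87,-1]
    - [0.0036,0.001,0.27,0,0,-0.872,-1]
    - [0.0036,0.001,0.27,0,0,-0.872,-1]
    - [0.0036,0.001,0.35,0,0,-0.872,-1]
    - [0.0036,0.001,0.444,0,0,-0.872,-1]

```text
time_s: 2.52
position: [0.4447, -0.0486, 0.0881]
tcp_rot: [[-0.996, -0.085, 0.007], [-0.085, 0.996, -0.003], [-0.006, -0.003, -1.0]]
force: [0.4, -0.0, 0.5]
opening: 0.999
grasp_force: 0.0
```

Request:
step_arm:
  steps:
    - [0,0,0,0,0,0,0.2]
    - [0,0,0,0,0,0,0.6]
    - [0,0,0,0,0,0,1]
    - [0,0,0,0,0,0,1]
    - [0,0,0,0,0,0,1]
    - [0,0,0,0,0,0,1]
    - [0,0,0,0,0,0,1]
    - [0,0,0,0,0,0,1]

```text
time_s: 3.18
position: [0.4424, -0.0462, 0.0879]
tcp_rot: [[-0.996, -0.093, 0.001], [-0.093, 0.996, -0.0], [-0.001, -0.001, -1.0]]
force: [-0.1, -0.2, 0.3]
opening: 0.478
grasp_force: 0.0
```

Run:
```python
from plan import *
go((.4427,-.046,.103,185.3))
```

```text
t 3.18 tcp [ 0.4424 -0.0462  0.0879] yaw -174.67 q [ -20.4   33.8  115.3   -0.    30.9 -115.7] F [-0.1 -0.2  0.3] open 0.478 gf 0.0
(0.4427, -0.046, 0.103, 185.3) -> [-0.0012  0.0004 -0.0503] [-0.001  0.001  0.001]
```

Keep closing (the fingers are slow).

Request:
step_arm:
  steps:
    - [0,0,0,0,0,0,1]
    - [0,0,0,0,0,0,1]
    - [0,0,0,0,0,0,1]
    - [0,0,0,0,0,0,1]
    - [0,0,0,0,0,0,1]
    - [0,0,0,0,0,0,1]
    - [0,0,0,0,0,0,1]
    - [0,0,0,0,0,0,1]

```text
time_s: 3.85
position: [0.4421, -0.0461, 0.0874]
tcp_rot: [[-0.996, -0.093, 0.0], [-0.093, 0.996, 0.0], [-0.0, 0.0, -1.0]]
force: [-0.8, 0.2, 4.2]
opening: 0.312
grasp_force: 30.0
```

Run:
```python
from plan import *
go((.4427,-.046,.103,185.3))
```

```text
t 3.85 tcp [ 0.4421 -0.0461  0.0874] yaw -174.67 q [ -20.4   33.8  115.3    0.    30.9 -115.8] F [-0.8  0.2  4.2] open 0.312 gf 30.0
(0.4427, -0.046, 0.103, 185.3) -> [-0.0021  0.0002 -0.0519] [0.    0.    0.001]
```

Request:
step_arm:
  steps:
    - [0,0,-0.02,0,0,0,1]
    - [0,0,-0.04,0,0,0,1]
    - [0,0,-0.055,0,0,0,1]
    - [0,0,-0.055,0,0,0,1]
    - [0,0,-0.055,0,0,0,1]

```text
time_s: 4.27
position: [0.4421, -0.0462, 0.104]
tcp_rot: [[-0.996, -0.093, 0.0], [-0.093, 0.996, -0.0], [-0.0, -0.0, -1.0]]
force: [1.0, 0.5, -6.6]
opening: 0.311
grasp_force: 30.0
```

Run:
```python
from plan import *
from h import *
go((.4427,-.046,.103,185.3))
c=capture("side"); crop(c,230,190,160,120,5,"lift")
```

```text
t 4.27 tcp [ 0.4421 -0.0462  0.104 ] yaw -174.66 q [ -20.4   31.8  114.8   -0.    33.4 -115.8] F [ 1.   0.5 -6.6] open 0.311 gf 30.0
(0.4427, -0.046, 0.103, 185.3) -> [-0.0022  0.0003  0.0033] [-0.     0.     0.001]
```

View pics/lift.png

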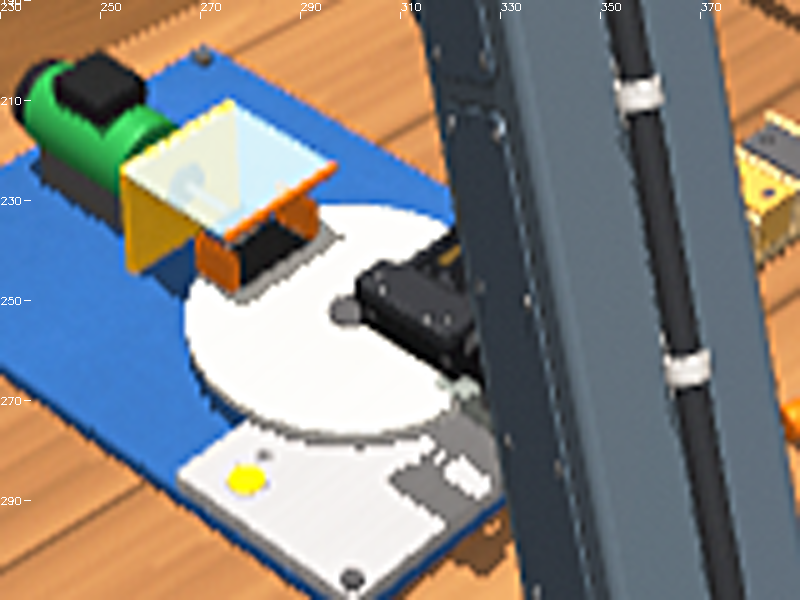

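The knob is held by the gripper, half hidden by the arm at about (325,262), and the 6 N downward pull shows the pin is up. The rack is coming into view at (385,228). Now I'll turn the table.

Request:
step_arm:
  steps:
    - [-0.0013,0.0327,0,0,0,0.1,1]
    - [-0.0051,0.0652,0,0,0,0.2,1]
    - [-0.0115,0.0973,0,0,0,0.3,1]
    - [-0.0204,0.1288,0,0,0,0.4,1]
    - [-0.0317,0.1595,0,0,0,0.5,1]
    - [-0.0454,0.1892,0,0,0,0.6,1]
    - [-0.0614,0.2177,0,0,0,0.7,1]
    - [-0.0796,0.2449,0,0,0,0.8,1]

```text
time_s: 4.98
position: [0.4589, 0.0295, 0.1035]
tcp_rot: [[-0.859, 0.513, -0.001], [0.513, 0.859, -0.0], [0.0, -0.001, -1.0]]
force: [1.8, 0.1, -5.5]
opening: 0.315
grasp_force: 30.0
```

Request:
step_arm:
  steps:
    - [-0.0013,0.0327,0,0,0,0.1,1]
    - [-0.0051,0.0652,0,0,0,0.2,1]
    - [-0.0115,0.0973,0,0,0,0.3,1]
    - [-0.0204,0.1288,0,0,0,0.4,1]
    - [-0.0317,0.1595,0,0,0,0.5,1]
    - [-0.0454,0.1892,0,0,0,0.6,1]
    - [-0.0614,0.2177,0,0,0,0.7,1]
    - [-0.0796,0.2449,0,0,0,0.8,1]

```text
time_s: 5.65
position: [0.5166, 0.0806, 0.1032]
tcp_rot: [[-0.394, 0.919, -0.002], [0.919, 0.394, -0.0], [0.001, -0.002, -1.0]]
force: [0.8, -1.2, -5.9]
opening: 0.308
grasp_force: 30.0
```

Request:
step_arm:
  steps:
    - [0,0,0,0,0,0,1]
    - [0,0,0,0,0,0,1]
    - [0,0,0,0,0,0,1]

```text
time_s: 5.9
position: [0.5162, 0.0803, 0.1034]
tcp_rot: [[-0.398, 0.917, -0.001], [0.917, 0.398, 0.0], [0.001, -0.001, -1.0]]
force: [1.4, 2.0, -5.9]
opening: 0.311
grasp_force: 30.0
```

Run:
```python
from plan import *
go((.5171,.0802,.103,113.3))
```

```text
t 5.9 tcp [0.5162 0.0803 0.1034] yaw 113.45 q [ -3.4  35.3 103.7   0.   41.1 -26.9] F [ 1.4  2.  -5.9] open 0.311 gf 30.0
(0.5171, 0.0802, 0.103, 113.3) -> [-0.0015  0.0026  0.0014] [-0.001 -0.001  0.003]
```

Request:
step_arm:
  steps:
    - [0,0,0.015,0,0,0,1]
    - [0,0,0.03,0,0,0,1]
    - [0,0,0.042,0,0,0,1]
    - [0,0,0.054,0,0,0,1]
    - [0,0,0.054,0,0,0,1]
    - [0,0,0.054,0,0,0,1]

```text
time_s: 6.4
position: [0.5168, 0.0805, 0.0876]
tcp_rot: [[-0.396, 0.918, -0.0], [0.918, 0.396, 0.0], [0.001, -0.0, -1.0]]
force: [-0.7, 5.1, -3.1]
opening: 0.31
grasp_force: 30.0
```

Request:
step_arm:
  steps:
    - [0,0,0,0,0,0,-1]
    - [0,0,0,0,0,0,-1]
    - [0,0,0,0,0,0,-1]
    - [0,0,0,0,0,0,-1]
    - [0,0,0,0,0,0,-1]
    - [0,0,0,0,0,0,-1]
    - [0,0,-0.15,0,0,0,-1]
    - [0,0,-0.3,0,0,0,-1]

```text
time_s: 7.07
position: [0.5147, 0.0801, 0.1684]
tcp_rot: [[-0.396, 0.918, -0.01], [0.918, 0.396, 0.0], [0.004, -0.009, -1.0]]
force: [1.1, -0.1, 0.7]
opening: 0.83
grasp_force: 0.0
```

Request:
step_arm:
  steps:
    - [0,0,-0.2,0,0,0,-1]
    - [0,0,-0.2,0,0,0,-1]
    - [0,0,-0.2,0,0,0,-1]

```text
time_s: 7.32
position: [0.5202, 0.0801, 0.2361]
tcp_rot: [[-0.396, 0.918, 0.011], [0.918, 0.396, -0.001], [-0.005, 0.01, -1.0]]
force: [-0.3, 0.8, 0.5]
opening: 0.984
grasp_force: 0.0
```

Run:
```python
from plan import *
from h import *
go((.487,-.326,.2,91))
for n in ("side","top"):
    c=capture(n); np.save(f"pics/{n}1.npy",c,allow_pickle=True)
a=load("side1");b=load("top1")
crop(a,270,190,200,130,4,"a"); crop(b,240,170,200,150,4,"b")
i=cv2.imread("pics/a.png"); j=cv2.imread("pics/b.png")
k=np.vstack([i,j]); print(k.shape); cv2.imwrite("pics/ab.png",cv2.resize(k,None,fx=.535,fy=.535,interpolation=cv2.INTER_AREA))
```

```text
t 7.32 tcp [0.5202 0.0801 0.2361] yaw 113.35 q [ -3.4  23.3  97.3  -0.   58.7 -26.8] F [-0.3  0.8  0.5] open 0.984 gf 0.0
(0.487, -0.326, 0.2, 91) -> [-1.1983 -0.6393  0.1201] [0.014 0.004 0.497]
(1120, 800, 3)
```

View pics/ab.png

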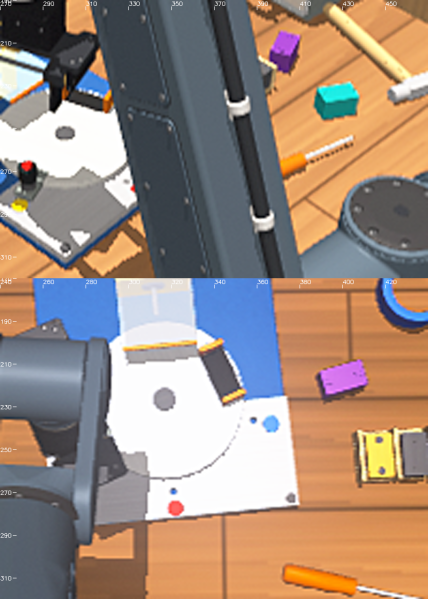

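The empty nest is out from under the guard (top ~(343,213)). The knob stands at the yellow tag (side ~(283,267)). The rack is still hidden in the side view, so I'll move towards it and look on the way.

Request:
step_arm:
  steps:
    - [-0.6,-0.32,0.0,0,0,0.25,-1]
    - [-0.6,-0.32,0.0,0,0,0.25,-1]
    - [-0.6,-0.32,0.0,0,0,0.25,-1]
    - [-0.6,-0.32,0.0,0,0,0.25,-1]
    - [-0.6,-0.32,0.0,0,0,0.25,-1]
    - [-0.6,-0.32,0.0,0,0,0.25,-1]
    - [-0.6,-0.32,0.0,0,0,0.25,-1]

```text
time_s: 8.0
position: [0.4989, -0.1247, 0.229]
tcp_rot: [[-0.205, 0.979, -0.004], [0.979, 0.205, 0.002], [0.003, -0.003, -1.0]]
force: [-0.4, -0.3, -0.1]
opening: 0.998
grasp_force: 0.0
```

Run:
```python
from plan import *
from h import *
np.set_printoptions(precision=4,suppress=True)
go((.487,-.326,.2,91))
t=load("top0");a=load("side1")
print("cap side pred home/on plate",proj(a,(.5171,.0802,.088)),proj(a,(.5171,.0802,.100)))
h=cv2.cvtColor(a["image"][255:280,270:300],cv2.COLOR_RGB2HSV); m=cv2.inRange(h,(0,170,90),(6,255,255))|cv2.inRange(h,(174,170,90),(180,255,255)); ys,xs=np.nonzero(m); print("red",xs.mean()+270,ys.mean()+255,len(xs))
print("rack side pred",proj(a,(.487,-.326,.048)))
c=capture("side"); np.save("pics/side2.npy",c,allow_pickle=True)
p=proj(c,(.487,-.326,.048)); crop(c,int(p[0])-40,int(p[1])-35,80,70,8,"s2")
```

```text
t 8.0 tcp [ 0.4989 -0.1247  0.229 ] yaw 101.82 q [-26.5  23.3  98.9   0.   58.1 -38.3] F [-0.4 -0.3 -0.1] open 0.998 gf 0.0
(0.487, -0.326, 0.2, 91) -> [-0.6489 -0.1761  0.0954] [-0.004 -0.003  0.24 ]
cap side pred home/on plate [282.1896 267.1163] [282.1016 264.2498]
red 282.05263157894734 267.2105263157895 19
rack side pred [378.2316 225.423 ]
```

View pics/s2.png

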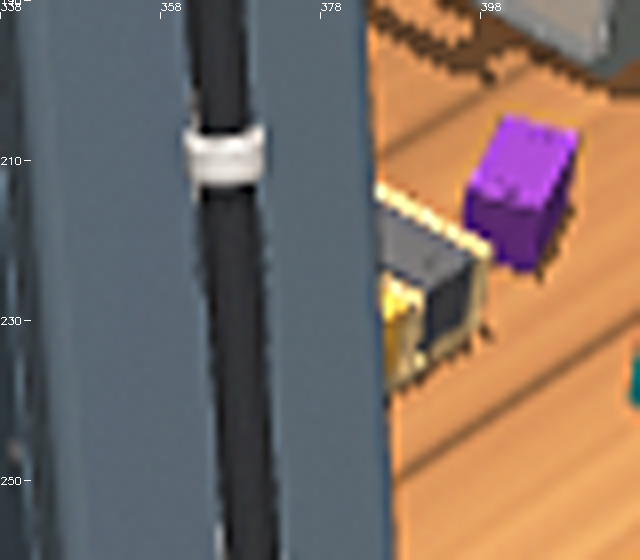

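Pin home is confirmed: the cap is at (282.1,267.2) in the side view, predicted (282.2,267.1) for home. The crop shows the dark block's near top corners at (391,225.6) and (397,223), and the brass block's near right corner at about (389,228).

Run:
```python
from h import *
np.set_printoptions(precision=4,suppress=True)
t=load("top0");c=load("side2")
T=lambda x,y:(250+x/4-.4,160+y/4-.4); S=lambda x,y:(338+x/8-.45,190+y/8-.45)
for n,a,b in [("brassNR",(697,410),(410,308)),("darkNR",(761,407),(472,265)),("darkNL",(714,413),(425,287))]:
    print(n,*tri(t,T(*a),c,S(*b)))
```

```text
brassNR [ 0.4568 -0.3453  0.0445] 0.00260102942887562
darkNR [ 0.4595 -0.3918  0.0415] 0.00034951569731686696
darkNL [ 0.4553 -0.3547  0.052 ] 0.0008364830166260905
```

Request:
step_arm:
  steps:
    - [-0.65,-0.176,0.0,0,0,0.24,-1]
    - [-0.65,-0.176,0.0,0,0,0.24,-1]
    - [-0.65,-0.176,0.0,0,0,0.24,-1]
    - [-0.65,-0.176,0.0,0,0,0.24,-1]
    - [-0.65,-0.176,0.05,0,0,0.24,-1]
    - [-0.65,-0.176,0.095,0,0,0.24,-1]
    - [-0.65,-0.176,0.095,0,0,0.24,-1]
    - [-0.65,-0.176,0.095,0,0,0.24,-1]

```text
time_s: 8.72
position: [0.4887, -0.3221, 0.2007]
tcp_rot: [[-0.024, 1.0, -0.004], [1.0, 0.024, 0.005], [0.005, -0.004, -1.0]]
force: [0.0, 1.1, 0.3]
opening: 1.003
grasp_force: 0.0
```

Run:
```python
from plan import *
go((.487,-.326,.07,91),(.487,-.326,.038,91))
```

```text
t 8.72 tcp [ 0.4887 -0.3221  0.2007] yaw 91.36 q [-44.3  30.6  90.4   0.   59.4 -45.7] F [0.  1.1 0.3] open 1.003 gf 0.0
(0.487, -0.326, 0.07, 91) -> [-0.0147 -0.0044  0.4356] [-0.005 -0.006  0.008]
(0.487, -0.326, 0.038, 91) -> [-0.0152 -0.004   0.5423] [-0.005 -0.006  0.008]
```

Request:
step_arm:
  steps:
    - [0,0,0.13,0,0,0,-1]
    - [0,0,0.26,0,0,0,-1]
    - [0,0,0.38,0,0,0,-1]
    - [0,0,0.435,0,0,0,-1]
    - [0,0,0.435,0,0,0,-1]
    - [0,0,0.435,0,0,0,-1]
    - [0,0,0.435,0,0,0,-1]

```text
time_s: 9.3
position: [0.4908, -0.3244, 0.0737]
tcp_rot: [[-0.024, 1.0, 0.002], [1.0, 0.024, -0.002], [-0.002, 0.002, -1.0]]
force: [0.2, 0.7, 0.6]
opening: 1.003
grasp_force: 0.0
```

Run:
```python
from plan import *
from h import *
go((.487,-.326,.038,91))
c=capture("top"); crop(c,380,220,80,70,8,"r3")
```

```text
t 9.3 tcp [ 0.4908 -0.3244  0.0737] yaw 91.39 q [-44.3  41.3  94.9   0.   43.6 -45.7] F [0.2 0.7 0.6] open 1.003 gf 0.0
(0.487, -0.326, 0.038, 91) -> [-0.005  -0.013   0.1189] [0.003 0.002 0.009]
```

View pics/r3.png

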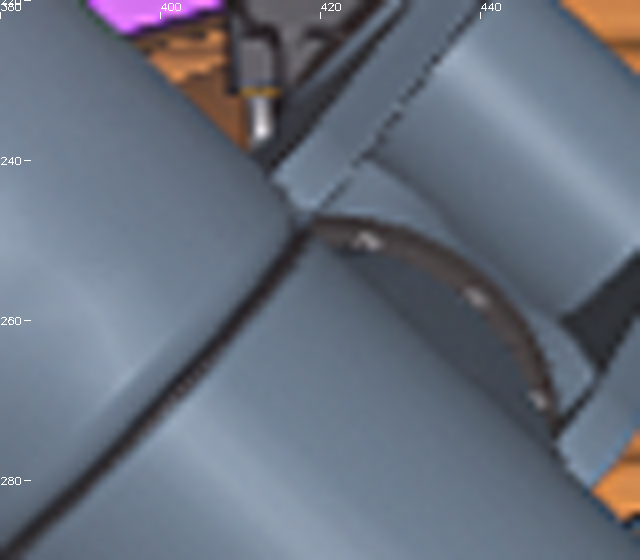

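The arm hides the rack from above, so I'll descend with the correction and watch the force.

Request:
step_arm:
  steps:
    - [-0.005,-0.013,0,0,0,0,-1]
    - [-0.005,-0.013,0.04,0,0,0,-1]
    - [-0.005,-0.013,0.08,0,0,0,-1]
    - [-0.005,-0.013,0.119,0,0,0,-1]
    - [-0.005,-0.013,0.119,0,0,0,-1]
    - [-0.005,-0.013,0.119,0,0,0,-1]

```text
time_s: 9.85
position: [0.4846, -0.3258, 0.0347]
tcp_rot: [[-0.022, 1.0, -0.002], [1.0, 0.022, 0.002], [0.002, -0.002, -1.0]]
force: [0.1, -0.2, 0.1]
opening: 0.999
grasp_force: 0.0
```

Request:
step_arm:
  steps:
    - [0,0,0,0,0,0,1]
    - [0,0,0,0,0,0,1]
    - [0,0,0,0,0,0,1]
    - [0,0,0,0,0,0,1]
    - [0,0,0,0,0,0,1]
    - [0,0,0,0,0,0,1]
    - [0,0,0,0,0,0,1]
    - [0,0,0,0,0,0,1]

```text
time_s: 10.52
position: [0.486, -0.3267, 0.0367]
tcp_rot: [[-0.022, 1.0, 0.001], [1.0, 0.022, -0.001], [-0.001, 0.001, -1.0]]
force: [1.2, 0.5, 2.0]
opening: 0.685
grasp_force: 29.9
```

Run:
```python
from plan import *
go((.487,-.326,.238,91))
```

```text
t 10.52 tcp [ 0.486  -0.3267  0.0367] yaw 91.28 q [-44.8  44.7  95.8   0.   39.4 -46.1] F [1.2 0.5 2. ] open 0.685 gf 29.9
(0.487, -0.326, 0.238, 91) -> [ 0.0017  0.0042 -0.6711] [0.001 0.001 0.006]
```

Gripped at 59.6 mm, as it should be. Lift, then carry it over to the mat.

Request:
step_arm:
  steps:
    - [0,0,-0.1,0,0,0,1]
    - [0,0,-0.22,0,0,0,1]
    - [0,0,-0.34,0,0,0,1]
    - [0,0,-0.46,0,0,0,1]
    - [0,0,-0.58,0,0,0,1]
    - [0,0,-0.6,0,0,0,1]

```text
time_s: 11.02
position: [0.4876, -0.3283, 0.2222]
tcp_rot: [[-0.023, 1.0, 0.007], [1.0, 0.023, -0.007], [-0.008, 0.007, -1.0]]
force: [2.0, -0.9, -2.0]
opening: 0.685
grasp_force: 29.9
```

Request:
step_arm:
  steps:
    - [0.1,0,0,0,0,0,1]
    - [0.2,0,0,0,0,0,1]
    - [0.3,0,0,0,0,0,1]
    - [0.42,0,0,0,0,0,1]
    - [0.54,0,0,0,0,0,1]
    - [0.66,0,0,0,0,0,1]
    - [0.78,0,0,0,0,0,1]
    - [0.9,0,0,0,0,0,1]

```text
time_s: 11.68
position: [0.4778, -0.0545, 0.2149]
tcp_rot: [[-0.022, 1.0, -0.003], [1.0, 0.022, 0.001], [0.001, -0.003, -1.0]]
force: [0.6, 0.4, -2.8]
opening: 0.69
grasp_force: 29.9
```

Request:
step_arm:
  steps:
    - [0.12,0,0,0,0,0,1]
    - [0.24,0,0,0,0,0,1]
    - [0.36,0,0,0,0,0,1]
    - [0.48,0,0,0,0,0,1]
    - [0.58,0,0,0,0,0,1]
    - [0.68,0,0,0,0,0,1]
    - [0.78,0,0,0,0,0,1]
    - [0.86,0,0,0,0,0,1]

```text
time_s: 12.35
position: [0.472, 0.2033, 0.2148]
tcp_rot: [[-0.023, 1.0, -0.003], [1.0, 0.023, -0.0], [-0.0, -0.003, -1.0]]
force: [0.2, -0.4, -2.1]
opening: 0.688
grasp_force: 29.9
```

Run:
```python
from plan import *
go((.475,.356,.215,113.3))
```

```text
t 12.35 tcp [0.472  0.2033 0.2148] yaw 91.35 q [10.8 24.4 99.8  0.  56.   9.5] F [ 0.2 -0.4 -2.1] open 0.688 gf 29.9
(0.475, 0.356, 0.215, 113.3) -> [ 0.5085  0.0221 -0.0007] [-0.004 -0.001 -0.488]
```

Request:
step_arm:
  steps:
    - [0.12,0.01,0,0,0,-0.12,1]
    - [0.24,0.02,0,0,0,-0.25,1]
    - [0.36,0.022,0,0,0,-0.38,1]
    - [0.45,0.022,0,0,0,-0.488,1]
    - [0.508,0.022,0.1,0,0,-0.488,1]
    - [0.508,0.022,0.22,0,0,-0.488,1]
    - [0.508,0.022,0.34,0,0,-0.488,1]
    - [0.508,0.022,0.45,0,0,-0.488,1]

```text
time_s: 13.02
position: [0.4748, 0.3538, 0.0781]
tcp_rot: [[-0.396, 0.918, -0.003], [0.918, 0.396, -0.002], [-0.0, -0.004, -1.0]]
force: [-1.1, 0.7, -4.7]
opening: 0.685
grasp_force: 29.9
```

Request:
step_arm:
  steps:
    - [0,0,0,0,0,0,1]
    - [0,0,0,0,0,0,1]
    - [0,0,0,0,0,0,1]
    - [0,0,0,0,0,0,1]

```text
time_s: 13.35
position: [0.4785, 0.3546, 0.0835]
tcp_rot: [[-0.394, 0.919, 0.004], [0.919, 0.394, 0.002], [0.0, 0.004, -1.0]]
force: [-0.0, 0.6, -2.8]
opening: 0.686
grasp_force: 29.9
```

Run:
```python
from plan import *
go((.475,.356,.034,113.3))
```

```text
t 13.35 tcp [0.4785 0.3546 0.0835] yaw 113.23 q [25.8 40.8 93.7 -0.  45.3  2.6] F [-0.   0.6 -2.8] open 0.686 gf 29.9
(0.475, 0.356, 0.034, 113.3) -> [ 0.0088 -0.0095  0.1648] [ 0.006 -0.    -0.002]
```

Request:
step_arm:
  steps:
    - [0,0,0.05,0,0,0,1]
    - [0,0,0.1,0,0,0,1]
    - [0,0,0.14,0,0,0,1]
    - [0,0,0.155,0,0,0,1]
    - [0,0,0.163,0,0,0,1]
    - [0,0,0.166,0,0,0,1]
    - [0,0,0.168,0,0,0,1]
    - [0,0,0.168,0,0,0,1]

```text
time_s: 14.02
position: [0.4772, 0.3541, 0.0327]
tcp_rot: [[-0.395, 0.919, 0.001], [0.919, 0.395, 0.0], [-0.0, 0.001, -1.0]]
force: [-1.7, -2.1, 4.8]
opening: 0.688
grasp_force: 29.9
```

Run:
```python
from plan import *
go((.4785,.3546,.0327,113.3))
```

```text
t 14.02 tcp [0.4772 0.3541 0.0327] yaw 113.25 q [25.8 45.5 94.5 -0.  39.9  2.6] F [-1.7 -2.1  4.8] open 0.688 gf 29.9
(0.4785, 0.3546, 0.0327, 113.3) -> [-0.      0.0046 -0.0001] [ 0.001  0.    -0.001]
```

Request:
step_arm:
  steps:
    - [0,0,0,0,0,0,-1]
    - [0,0,0,0,0,0,-1]
    - [0,0,0,0,0,0,-1]
    - [0,0,0,0,0,0,-1]
    - [0,0,0,0,0,0,-1]
    - [0,0,-0.1,0,0,0,-1]
    - [0,0,-0.2,0,0,0,-1]
    - [0,0,-0.3,0,0,0,-1]

```text
time_s: 14.68
position: [0.4764, 0.3537, 0.121]
tcp_rot: [[-0.395, 0.919, -0.002], [0.919, 0.395, -0.001], [-0.0, -0.002, -1.0]]
force: [0.8, -0.6, 0.1]
opening: 0.995
grasp_force: 0.0
```

Request:
step_arm:
  steps:
    - [0,0,0,0,0,0.15,-1]
    - [0,0,0,0,0,0.3,-1]
    - [0,0,0,0,0,0.45,-1]
    - [0,0,0,0,0,0.6,-1]
    - [0,0,0,0,0,0.75,-1]
    - [0,0,0,0,0,0.9,-1]
    - [0,0,0,0,0,1,-1]

```text
time_s: 15.27
position: [0.4769, 0.354, 0.1207]
tcp_rot: [[0.376, 0.927, -0.0], [0.927, -0.376, 0.0], [-0.0, -0.0, -1.0]]
force: [-1.2, 0.2, 0.3]
opening: 1.0
grasp_force: 0.0
```

Request:
step_arm:
  steps:
    - [0,0,0,0,0,0.15,-1]
    - [0,0,0,0,0,0.3,-1]
    - [0,0,0,0,0,0.45,-1]
    - [0,0,0,0,0,0.6,-1]
    - [0,0,0,0,0,0.75,-1]
    - [0,0,0,0,0,0.9,-1]
    - [0,0,0,0,0,1,-1]
    - [0,0,0,0,0,1,-1]

```text
time_s: 15.93
position: [0.4769, 0.354, 0.1207]
tcp_rot: [[0.919, 0.393, -0.0], [0.393, -0.919, -0.0], [-0.0, -0.0, -1.0]]
force: [-0.2, 1.2, 0.1]
opening: 0.997
grasp_force: 0.0
```

Request:
step_arm:
  steps:
    - [0,0,0,0,0,0,-1]
    - [0,0,0,0,0,0,-1]
    - [0,0,0,0,0,0,-1]

```text
time_s: 16.18
position: [0.4769, 0.354, 0.1208]
tcp_rot: [[0.918, 0.396, -0.0], [0.396, -0.918, -0.0], [-0.0, 0.0, -1.0]]
force: [-0.0, 0.2, -0.1]
opening: 1.0
grasp_force: 0.0
```

Run:
```python
from plan import *
go((.4772,.3541,.038,23.25))
```

```text
t 16.18 tcp [0.4769 0.354  0.1208] yaw 23.31 q [25.8 37.4 92.7 -0.  49.9 92.5] F [-0.   0.2 -0.1] open 1.0 gf 0.0
(0.4772, 0.3541, 0.038, 23.25) -> [0.0012 0.     0.2761] [0.    0.    0.001]
```

Request:
step_arm:
  steps:
    - [0.001,0,0.08,0,0,0,-1]
    - [0.001,0,0.16,0,0,0,-1]
    - [0.001,0,0.23,0,0,0,-1]
    - [0.001,0,0.276,0,0,0,-1]
    - [0.001,0,0.276,0,0,0,-1]
    - [0.001,0,0.276,0,0,0,-1]

```text
time_s: 16.68
position: [0.4768, 0.3539, 0.0375]
tcp_rot: [[0.919, 0.395, -0.002], [0.395, -0.919, -0.001], [-0.002, 0.0, -1.0]]
force: [0.2, 0.5, 0.7]
opening: 1.001
grasp_force: 0.0
```

Request:
step_arm:
  steps:
    - [0,0,0,0,0,0,1]
    - [0,0,0,0,0,0,1]
    - [0,0,0,0,0,0,1]
    - [0,0,0,0,0,0,1]
    - [0,0,0,0,0,0,1]
    - [0,0,0,0,0,0,1]
    - [0,0,0,0,0,0,1]
    - [0,0,0,0,0,0,1]

```text
time_s: 17.35
position: [0.4772, 0.3541, 0.0382]
tcp_rot: [[0.919, 0.395, 0.0], [0.395, -0.919, 0.0], [0.0, -0.0, -1.0]]
force: [0.4, 0.5, -0.4]
opening: 0.479
grasp_force: 0.0
```

Request:
step_arm:
  steps:
    - [0,0,0,0,0,0,1]
    - [0,0,0,0,0,0,1]
    - [0,0,0,0,0,0,1]
    - [0,0,0,0,0,0,1]
    - [0,0,0,0,0,0,1]
    - [0,0,0,0,0,0,1]

```text
time_s: 17.85
position: [0.4772, 0.3542, 0.0381]
tcp_rot: [[0.919, 0.394, 0.0], [0.394, -0.919, 0.0], [0.0, -0.0, -1.0]]
force: [-0.3, 1.2, 0.7]
opening: 0.411
grasp_force: 29.9
```

Run:
```python
from plan import *
from h import *
np.set_printoptions(precision=4,suppress=True)
go((.4772,.3541,.2,23.25))
c=capture("top"); np.save("pics/top3.npy",c,allow_pickle=True); s=capture("side"); np.save("pics/side3.npy",s,allow_pickle=True)
i=[]
for q,cc in (((.59,-.11,.07),c),((.59,-.11,.07),s)):
    p=proj(cc,q).astype(int); print(p-[25,28]); x,y=p-[25,28]
    crop(cc,x,y,50,56,8,"z"); i.append(cv2.imread("pics/z.png"))
cv2.imwrite("pics/nest.png",np.hstack(i))
```

```text
t 17.85 tcp [0.4772 0.3542 0.0381] yaw 23.23 q [25.8 45.  94.4  0.  40.6 92.6] F [-0.3  1.2  0.7] open 0.411 gf 29.9
(0.4772, 0.3541, 0.2, 23.25) -> [ 0.      0.0004 -0.5396] [-0. -0. -0.]
[317 188]
[287 204]
```

View pics/nest.png

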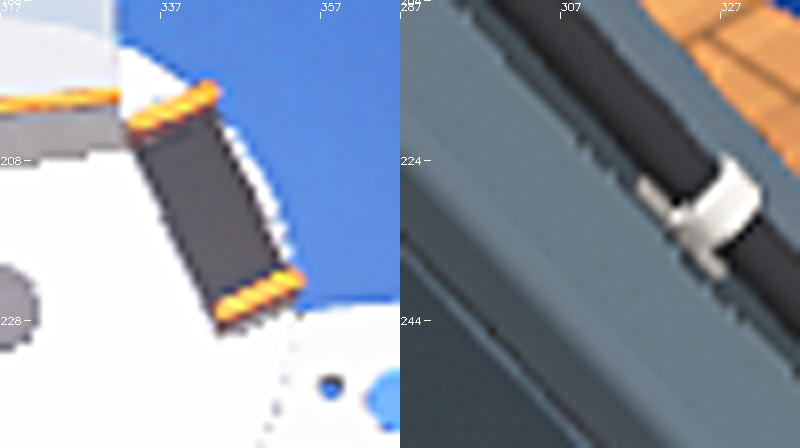

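Run:
```python
from h import *
from plan import *
np.set_printoptions(precision=4,suppress=True)
c=load("top3"); P=lambda x,y:(317+x/8-.45,188+y/8-.45)
a=atz(c,*P(174,110),.076);b=atz(c,*P(260,294),.076);m=(a+b)/2;print(a,b,m,np.linalg.norm(a-b),np.degrees(np.arctan2(*(a-b)[1::-1])))
ax=np.array([.5665,-.0346]);print(np.linalg.norm(m[:2]-ax),"model",ax+.085*np.array([np.cos(np.radians(-66.7)),np.sin(np.radians(-66.7))]))
# axis from TCP poses at the two holes (72 deg turn)
k0=np.array([.4421,-.0461]);k1=np.array([.5166,.0804]);ch=k1-k0;print("chord",np.linalg.norm(ch),"exp",2*.125*np.sin(np.radians(36)))
n=np.array([ch[1],-ch[0]])/np.linalg.norm(ch); A=(k0+k1)/2+n*.125*np.cos(np.radians(36));print("axis",A,"yaw0",np.degrees(np.arctan2(*(A-k0)[::-1])), "nest",A+(A-k1)/np.linalg.norm(A-k1)*.085)
```

```text
[ 0.6332 -0.0981  0.076 ] [ 0.5661 -0.1276  0.076 ] [ 0.5996 -0.1129  0.076 ] 0.07326645564292156 23.756346088054794
0.08500984051393304 model [ 0.6001 -0.1127]
chord 0.14680769734588167 exp 0.14694631307311828
axis [ 0.5665 -0.0342] yaw0 5.479063737042304 nest [ 0.6004 -0.1121]
```

Request:
step_arm:
  steps:
    - [0,0,-0.1,0,0,0,1]
    - [0,0,-0.22,0,0,0,1]
    - [0,0,-0.34,0,0,0,1]
    - [0,0,-0.46,0,0,0,1]
    - [0,0,-0.58,0,0,0,1]
    - [0,0,-0.6,0,0,0,1]

```text
time_s: 18.45
position: [0.4801, 0.3554, 0.2241]
tcp_rot: [[0.919, 0.395, 0.01], [0.395, -0.919, 0.004], [0.011, -0.0, -1.0]]
force: [1.3, 0.2, -2.9]
opening: 0.411
grasp_force: 29.9
```

Run:
```python
from plan import *
go((.54,.12,.2172,23.3),(.6,-.1125,.218,23.3))
```

```text
t 18.45 tcp [0.4801 0.3554 0.2241] yaw 23.27 q [25.8 29.4 88.  -0.  61.9 92.6] F [ 1.3  0.2 -2.9] open 0.411 gf 29.9
(0.54, 0.12, 0.2172, 23.3) -> [-0.1266  0.7998  0.0216] [-0.    -0.014 -0.001]
(0.6, -0.1125, 0.218, 23.3) -> [-0.249   1.5907  0.0175] [-0.    -0.014 -0.001]
```

All three estimates of the nest agree to within 1 mm: (0.600,−0.1125). Carry the block over.

Request:
step_arm:
  steps:
    - [-0.02,0.1,0,0,0,0,1]
    - [-0.03,0.2,0,0,0,0,1]
    - [-0.05,0.3,0,0,0,0,1]
    - [-0.065,0.42,0,0,0,0,1]
    - [-0.085,0.54,0,0,0,0,1]
    - [-0.1,0.66,0,0,0,0,1]
    - [-0.12,0.78,0,0,0,0,1]
    - [-0.14,0.9,0,0,0,0,1]

```text
time_s: 19.12
position: [0.544, 0.0876, 0.2164]
tcp_rot: [[0.919, 0.395, -0.004], [0.395, -0.919, -0.0], [-0.003, -0.001, -1.0]]
force: [0.5, 0.0, -3.4]
opening: 0.411
grasp_force: 29.9
```

Request:
step_arm:
  steps:
    - [-0.02,0.12,0,0,0,0,1]
    - [-0.04,0.24,0,0,0,0,1]
    - [-0.06,0.36,0,0,0,0,1]
    - [-0.075,0.47,0,0,0,0,1]
    - [-0.09,0.58,0,0,0,0,1]
    - [-0.105,0.66,0,0,0,0,1]
    - [-0.11,0.69,0,0,0,0,1]
    - [-0.11,0.69,0,0,0,0,1]

```text
time_s: 19.78
position: [0.5961, -0.1162, 0.2164]
tcp_rot: [[0.92, 0.392, -0.002], [0.392, -0.92, 0.0], [-0.002, -0.001, -1.0]]
force: [-0.9, 0.6, -2.6]
opening: 0.41
grasp_force: 29.9
```

Request:
step_arm:
  steps:
    - [0,0,0,0,0,0,1]
    - [0,0,0,0,0,0,1]
    - [0,0,0,0,0,0,1]

```text
time_s: 20.03
position: [0.5956, -0.1118, 0.2176]
tcp_rot: [[0.918, 0.396, -0.002], [0.396, -0.918, 0.001], [-0.001, -0.002, -1.0]]
force: [0.1, 0.4, -2.2]
opening: 0.411
grasp_force: 29.9
```

Run:
```python
from plan import *
go((.6,-.1125,.13,23.4))
```

```text
t 20.03 tcp [ 0.5956 -0.1118  0.2176] yaw 23.35 q [-21.2  30.8  86.6   0.   62.8  45.4] F [ 0.1  0.4 -2.2] open 0.411 gf 29.9
(0.6, -0.1125, 0.13, 23.4) -> [0.0128 0.0083 0.2921] [-0.002  0.001 -0.001]
```

Request:
step_arm:
  steps:
    - [0.013,0.008,0.08,0,0,0,1]
    - [0.013,0.008,0.16,0,0,0,1]
    - [0.013,0.008,0.23,0,0,0,1]
    - [0.013,0.008,0.292,0,0,0,1]
    - [0.013,0.008,0.292,0,0,0,1]
    - [0.013,0.008,0.292,0,0,0,1]
    - [0.013,0.008,0.292,0,0,0,1]

```text
time_s: 20.62
position: [0.6018, -0.1139, 0.1316]
tcp_rot: [[0.918, 0.396, 0.002], [0.396, -0.918, -0.001], [0.001, 0.001, -1.0]]
force: [-0.1, -0.0, -2.3]
opening: 0.41
grasp_force: 29.9
```

Run:
```python
from plan import *
go((.6,-.1125,.0855,23.4),(.6,-.1125,.080,23.4))
```

```text
t 20.62 tcp [ 0.6018 -0.1139  0.1316] yaw 23.31 q [-21.2  37.6  89.6   0.   52.7  45.5] F [-0.1 -0.  -2.3] open 0.41 gf 29.9
(0.6, -0.1125, 0.0855, 23.4) -> [-0.0038 -0.0068  0.1536] [ 0.002 -0.002 -0.002]
(0.6, -0.1125, 0.08, 23.4) -> [-0.0039 -0.0068  0.1719] [ 0.002 -0.002 -0.002]
```

Request:
step_arm:
  steps:
    - [-0.002,-0.004,0.02,0,0,0,1]
    - [-0.002,-0.004,0.04,0,0,0,1]
    - [-0.002,-0.004,0.05,0,0,0,1]
    - [-0.002,-0.004,0.05,0,0,0,1]
    - [-0.002,-0.004,0.05,0,0,0,1]
    - [-0.002,-0.004,0.05,0,0,0,1]

```text
time_s: 21.12
position: [0.6001, -0.1137, 0.1156]
tcp_rot: [[0.919, 0.394, 0.0], [0.394, -0.919, -0.0], [0.0, 0.0, -1.0]]
force: [0.1, 1.1, -2.3]
opening: 0.41
grasp_force: 29.9
```

Run:
```python
from plan import *
go((.6,-.1125,.0855,23.4),(.6,-.1125,.080,23.4))
```

```text
t 21.12 tcp [ 0.6001 -0.1137  0.1156] yaw 23.23 q [-21.2  38.9  90.3   0.   50.8  45.6] F [ 0.1  1.1 -2.3] open 0.41 gf 29.9
(0.6, -0.1125, 0.0855, 23.4) -> [ 0.0012 -0.0039  0.1005] [ 0.    -0.    -0.004]
(0.6, -0.1125, 0.08, 23.4) -> [ 0.0012 -0.0039  0.1188] [ 0.    -0.    -0.004]
```

Request:
step_arm:
  steps:
    - [0.001,-0.003,0.02,0,0,-0.002,1]
    - [0.001,-0.003,0.045,0,0,-0.002,1]
    - [0.001,-0.003,0.07,0,0,-0.002,1]
    - [0.001,-0.003,0.09,0,0,-0.002,1]
    - [0.001,-0.003,0.105,0,0,-0.002,1]
    - [0.001,-0.003,0.112,0,0,-0.002,1]
    - [0.001,-0.003,0.116,0,0,-0.002,1]
    - [0.001,-0.003,0.116,0,0,-0.002,1]

```text
time_s: 21.78
position: [0.5998, -0.1126, 0.0805]
tcp_rot: [[0.918, 0.396, -0.0], [0.396, -0.918, 0.0], [-0.0, -0.0, -1.0]]
force: [-0.0, 0.6, -2.9]
opening: 0.411
grasp_force: 29.9
```

Run:
```python
from plan import *
go((.6,-.1125,.080,23.4))
```

```text
t 21.78 tcp [ 0.5998 -0.1126  0.0805] yaw 23.33 q [-21.1  41.9  91.3  -0.   46.9  45.6] F [-0.   0.6 -2.9] open 0.411 gf 29.9
(0.6, -0.1125, 0.08, 23.4) -> [ 0.0008 -0.      0.0016] [-0.     0.    -0.002]
```

Request:
step_arm:
  steps:
    - [0,0,0.001,0,0,0,1]
    - [0,0,0.002,0,0,0,1]
    - [0,0,0.003,0,0,0,1]
    - [0,0,0.003,0,0,0,1]
    - [0,0,0.003,0,0,0,1]

```text
time_s: 22.2
position: [0.6002, -0.1128, 0.0801]
tcp_rot: [[0.918, 0.396, 0.001], [0.396, -0.918, -0.0], [0.001, 0.001, -1.0]]
force: [0.1, -0.3, -2.1]
opening: 0.411
grasp_force: 29.9
```

Request:
step_arm:
  steps:
    - [0,0,0.001,0,0,0,1]
    - [0,0,0.002,0,0,0,1]
    - [0,0,0.003,0,0,0,1]
    - [0,0,0.003,0,0,0,1]

```text
time_s: 22.53
position: [0.6002, -0.1128, 0.0801]
tcp_rot: [[0.918, 0.396, 0.001], [0.396, -0.918, -0.0], [0.001, 0.001, -1.0]]
force: [-1.4, 0.0, 6.3]
opening: 0.41
grasp_force: 29.9
```

Contact (+6 N at 80.1 mm, the expected height). Release, rise, and move back to the knob.

Request:
step_arm:
  steps:
    - [0,0,0,0,0,0,-1]
    - [0,0,0,0,0,0,-1]
    - [0,0,0,0,0,0,-1]
    - [0,0,0,0,0,0,-1]
    - [0,0,0,0,0,0,-1]
    - [0,0,-0.12,0,0,0,-1]
    - [0,0,-0.25,0,0,0,-1]
    - [0,0,-0.38,0,0,0,-1]

```text
time_s: 23.2
position: [0.5991, -0.1124, 0.1928]
tcp_rot: [[0.918, 0.396, -0.003], [0.396, -0.918, 0.001], [-0.002, -0.002, -1.0]]
force: [0.5, -0.2, 0.4]
opening: 0.929
grasp_force: 0.0
```

Run:
```python
from plan import *
go((.5584,-.016,.2,68.3),(.5166,.0804,.18,113.3))
```

```text
t 23.2 tcp [ 0.5991 -0.1124  0.1928] yaw 23.33 q [-21.1  32.8  87.3   0.   60.1  45.6] F [ 0.5 -0.2  0.4] open 0.929 gf 0.0
(0.5584, -0.016, 0.2, 68.3) -> [ 0.0026 -0.3488 -0.0232] [-0.004  0.002 -0.999]
(0.5166, 0.0804, 0.18, 113.3) -> [ 0.0021 -0.6988  0.0443] [-0.005  0.    -1.999]
```

Request:
step_arm:
  steps:
    - [0,-0.1,-0.02,0,0,-0.15,-1]
    - [0,-0.2,-0.02,0,0,-0.3,-1]
    - [0,-0.3,-0.02,0,0,-0.45,-1]
    - [0,-0.35,-0.02,0,0,-0.6,-1]
    - [0,-0.35,-0.02,0,0,-0.75,-1]
    - [0,-0.35,-0.02,0,0,-0.9,-1]
    - [0,-0.35,-0.02,0,0,-1,-1]

```text
time_s: 23.78
position: [0.5581, -0.0156, 0.1989]
tcp_rot: [[0.363, 0.932, -0.0], [0.932, -0.363, -0.0], [-0.0, -0.0, -1.0]]
force: [-0.5, 0.1, -1.0]
opening: 0.997
grasp_force: 0.0
```

Request:
step_arm:
  steps:
    - [0.1,-0.1,0,0,0,-0.15,-1]
    - [0.2,-0.2,0,0,0,-0.3,-1]
    - [0.247,-0.249,0,0,0,-0.45,-1]
    - [0.247,-0.249,0.05,0,0,-0.6,-1]
    - [0.247,-0.249,0.08,0,0,-0.75,-1]
    - [0.247,-0.249,0.08,0,0,-0.9,-1]
    - [0.247,-0.249,0.08,0,0,-1,-1]
    - [0.247,-0.249,0.08,0,0,-1,-1]

```text
time_s: 24.45
position: [0.5161, 0.0804, 0.1746]
tcp_rot: [[-0.398, 0.918, -0.001], [0.918, 0.398, -0.0], [0.0, -0.001, -1.0]]
force: [-0.5, 0.2, 0.3]
opening: 1.001
grasp_force: 0.0
```

Run:
```python
from plan import *
from h import *
go((.5166,.0804,.0875,113.35))
c=capture("top"); crop(c,300,180,80,70,9,"n4")
```

```text
t 24.45 tcp [0.5161 0.0804 0.1746] yaw 113.43 q [ -3.4  28.4 100.9  -0.   50.7 -26.8] F [-0.5  0.2  0.3] open 1.001 gf 0.0
(0.5166, 0.0804, 0.0875, 113.35) -> [-0.0007  0.0018  0.2902] [-0.001 -0.     0.002]
```

View pics/n4.png

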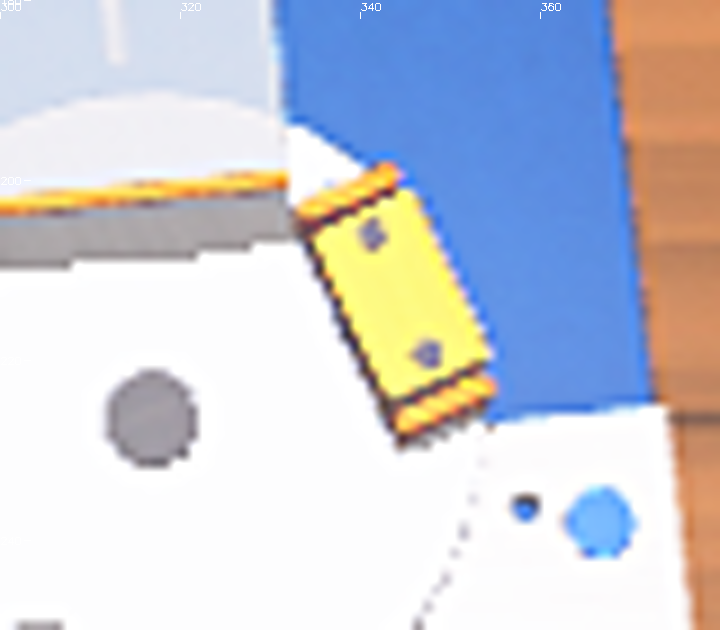

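The brass block sits squarely in the nest between the cheeks (top ~(344,213)), yellow face up and clear of both. Next I grip the knob.

Request:
step_arm:
  steps:
    - [-0.001,0.001,0.08,0,0,0,-1]
    - [-0.001,0.001,0.16,0,0,0,-1]
    - [-0.001,0.001,0.23,0,0,0,-1]
    - [-0.001,0.001,0.29,0,0,0,-1]
    - [-0.001,0.001,0.29,0,0,0,0]
    - [-0.001,0.001,0.29,0,0,0,0.5]
    - [-0.001,0.001,0.29,0,0,0,1]
    - [-0.001,0.001,0.29,0,0,0,1]

```text
time_s: 25.17
position: [0.5176, 0.08, 0.0891]
tcp_rot: [[-0.395, 0.918, 0.003], [0.918, 0.395, -0.0], [-0.001, 0.002, -1.0]]
force: [-0.1, 0.9, 0.0]
opening: 0.78
grasp_force: 0.0
```

Request:
step_arm:
  steps:
    - [0,0,0,0,0,0,1]
    - [0,0,0,0,0,0,1]
    - [0,0,0,0,0,0,1]
    - [0,0,0,0,0,0,1]
    - [0,0,0,0,0,0,1]
    - [0,0,0,0,0,0,1]
    - [0,0,0,0,0,0,1]
    - [0,0,0,0,0,0,1]

```text
time_s: 25.83
position: [0.5169, 0.0802, 0.088]
tcp_rot: [[-0.396, 0.918, 0.001], [0.918, 0.396, 0.0], [-0.0, 0.001, -1.0]]
force: [0.6, 0.5, 0.5]
opening: 0.315
grasp_force: 30.0
```

Request:
step_arm:
  steps:
    - [0,0,0,0,0,0,1]
    - [0,0,0,0,0,0,1]
    - [0,0,0,0,0,0,1]
    - [0,0,0,0,0,0,1]

```text
time_s: 26.17
position: [0.5169, 0.0802, 0.088]
tcp_rot: [[-0.396, 0.918, 0.001], [0.918, 0.396, 0.0], [-0.0, 0.001, -1.0]]
force: [0.9, 1.1, 0.7]
opening: 0.312
grasp_force: 30.0
```

Run:
```python
from plan import *
go((.5166,.0804,.104,113.35))
```

```text
t 26.17 tcp [0.5169 0.0802 0.088 ] yaw 113.33 q [ -3.4  36.9 104.1   0.   39.  -26.8] F [0.9 1.1 0.7] open 0.312 gf 30.0
(0.5166, 0.0804, 0.104, 113.35) -> [ 0.0011 -0.0006 -0.0534] [ 0.001  0.    -0.   ]
```

Request:
step_arm:
  steps:
    - [0,0,-0.02,0,0,0,1]
    - [0,0,-0.04,0,0,0,1]
    - [0,0,-0.054,0,0,0,1]
    - [0,0,-0.054,0,0,0,1]
    - [0,0,-0.054,0,0,0,1]

```text
time_s: 26.58
position: [0.5163, 0.08, 0.1042]
tcp_rot: [[-0.396, 0.918, -0.0], [0.918, 0.396, -0.0], [-0.0, -0.0, -1.0]]
force: [2.7, -0.2, -5.7]
opening: 0.307
grasp_force: 30.0
```

Request:
step_arm:
  steps:
    - [-0.0013,-0.0327,0,0,0,-0.1,1]
    - [-0.0051,-0.0652,0,0,0,-0.2,1]
    - [-0.0115,-0.0973,0,0,0,-0.3,1]
    - [-0.0204,-0.1288,0,0,0,-0.4,1]
    - [-0.0317,-0.1595,0,0,0,-0.5,1]
    - [-0.0454,-0.1892,0,0,0,-0.6,1]
    - [-0.0614,-0.2177,0,0,0,-0.7,1]
    - [-0.0796,-0.2449,0,0,0,-0.8,1]

```text
time_s: 27.25
position: [0.4588, 0.0285, 0.1041]
tcp_rot: [[-0.862, 0.507, 0.001], [0.507, 0.862, -0.0], [-0.001, 0.0, -1.0]]
force: [3.2, -0.4, -5.4]
opening: 0.313
grasp_force: 30.0
```

Request:
step_arm:
  steps:
    - [-0.0013,-0.0327,0,0,0,-0.1,1]
    - [-0.0051,-0.0652,0,0,0,-0.2,1]
    - [-0.0115,-0.0973,0,0,0,-0.3,1]
    - [-0.0204,-0.1288,0,0,0,-0.4,1]
    - [-0.0317,-0.1595,0,0,0,-0.5,1]
    - [-0.0454,-0.1892,0,0,0,-0.6,1]
    - [-0.0614,-0.2177,0,0,0,-0.7,1]
    - [-0.0796,-0.2449,0,0,0,-0.8,1]

```text
time_s: 27.92
position: [0.4425, -0.047, 0.1042]
tcp_rot: [[-0.995, -0.096, 0.002], [-0.096, 0.995, -0.0], [-0.002, -0.0, -1.0]]
force: [4.3, 1.4, -5.4]
opening: 0.312
grasp_force: 30.0
```

Request:
step_arm:
  steps:
    - [0,0,0,0,0,0,1]
    - [0,0,0,0,0,0,1]
    - [0,0,0,0,0,0,1]
    - [0,0,0,0,0,0,1]

```text
time_s: 28.25
position: [0.4424, -0.0462, 0.1042]
tcp_rot: [[-0.996, -0.092, 0.002], [-0.092, 0.996, -0.001], [-0.002, -0.001, -1.0]]
force: [4.1, 0.2, -6.8]
opening: 0.317
grasp_force: 30.0
```

Run:
```python
from plan import *
go((.4421,-.0461,.104,185.35),(.4421,-.0461,.088,185.35))
```

```text
t 28.25 tcp [ 0.4424 -0.0462  0.1042] yaw -174.73 q [ -20.4   31.7  114.8    0.    33.4 -115.7] F [ 4.1  0.2 -6.8] open 0.317 gf 30.0
(0.4421, -0.0461, 0.104, 185.35) -> [0.001  0.0004 0.0007] [-0.001  0.002 -0.002]
(0.4421, -0.0461, 0.088, 185.35) -> [0.0011 0.0004 0.054 ] [-0.001  0.002 -0.002]
```

Spot on the original position; lower and release.

Request:
step_arm:
  steps:
    - [0.001,0,0.015,0,0,0,1]
    - [0.001,0,0.03,0,0,0,1]
    - [0.001,0,0.042,0,0,0,1]
    - [0.001,0,0.054,0,0,0,1]
    - [0.001,0,0.054,0,0,0,1]
    - [0.001,0,0.054,0,0,0,1]

```text
time_s: 28.75
position: [0.4423, -0.0465, 0.088]
tcp_rot: [[-0.996, -0.093, 0.002], [-0.093, 0.996, -0.001], [-0.002, -0.001, -1.0]]
force: [4.8, 1.2, -2.0]
opening: 0.314
grasp_force: 30.0
```

Request:
step_arm:
  steps:
    - [0,0,0,0,0,0,-1]
    - [0,0,0,0,0,0,-1]
    - [0,0,0,0,0,0,-1]
    - [0,0,0,0,0,0,-1]
    - [0,0,0,0,0,0,-1]
    - [0,0,0,0,0,0,-1]
    - [0,0,-0.12,0,0,0,-1]
    - [0,0,-0.25,0,0,0,-1]

```text
time_s: 29.42
position: [0.4391, -0.0457, 0.1609]
tcp_rot: [[-0.996, -0.093, -0.01], [-0.093, 0.996, 0.004], [0.009, 0.004, -1.0]]
force: [0.4, 0.2, -0.7]
opening: 0.833
grasp_force: 0.0
```

Request:
step_arm:
  steps:
    - [0,-0.1,-0.1,0,0,0,-1]
    - [0,-0.2,-0.2,0,0,0,-1]
    - [0,-0.3,-0.25,0,0,0,-1]
    - [0,-0.42,-0.25,0,0,0,-1]
    - [0,-0.54,-0.25,0,0,0,-1]
    - [0,-0.66,-0.25,0,0,0,-1]
    - [0,-0.78,-0.25,0,0,0,-1]
    - [0,-0.9,-0.25,0,0,0,-1]

```text
time_s: 30.08
position: [0.4659, -0.3166, 0.2378]
tcp_rot: [[-0.996, -0.093, -0.001], [-0.093, 0.996, 0.001], [0.001, 0.001, -1.0]]
force: [0.4, -0.3, 0.6]
opening: 0.999
grasp_force: 0.0
```

Request:
step_arm:
  steps:
    - [0,-0.1,0,0,0,0,-1]
    - [0.1,-0.2,0,0,0,0,-1]
    - [0.2,-0.3,0,0,0,0,-1]
    - [0.2,-0.4,0,0,0,0,-1]
    - [0.2,-0.5,0,0,0,0,-1]
    - [0.2,-0.5,0,0,0,0,-1]
    - [0.2,-0.5,0,0,0,0,-1]

```text
time_s: 30.67
position: [0.4199, -0.4714, 0.2372]
tcp_rot: [[-0.996, -0.091, -0.0], [-0.091, 0.996, 0.001], [0.0, 0.001, -1.0]]
force: [0.0, 1.7, 0.9]
opening: 1.0
grasp_force: 0.0
```

Run:
```python
from plan import *
from h import *
go()
s=capture("side");c=capture("top")
print("cap pred home/plate side",proj(s,(.4427,-.046,.088)),proj(s,(.4427,-.046,.100)))
for n,k,b in (("side",s,(318,250,345,268)),("top",c,(312,258,332,273))):
    x0,y0,x1,y1=b; h=cv2.cvtColor(k["image"][y0:y1,x0:x1],cv2.COLOR_RGB2HSV); m=cv2.inRange(h,(0,170,90),(6,255,255))|cv2.inRange(h,(174,170,90),(180,255,255)); ys,xs=np.nonzero(m); print(n,"red",xs.mean()+x0,ys.mean()+y0,len(xs))
crop(s,250,205,100,70,4,"z"); a=cv2.imread("pics/z.png"); crop(c,270,160,100,120,4,"z"); b=cv2.imread("pics/z.png")
cv2.imwrite("pics/fin.png",np.hstack([cv2.copyMakeBorder(a,0,200,0,0,0),b]))
```

```text
t 30.67 tcp [ 0.4199 -0.4714  0.2372] yaw -174.8 q [ -58.4   31.4   81.7    0.    67.  -153.6] F [0.  1.7 0.9] open 1.0 gf 0.0
cap pred home/plate side [329.30451918 260.69098583] [329.45824575 257.83717642]
side red 329.75 260.55 20
top red nan nan 0<stdin>:7: RuntimeWarning: Mean of empty slice.
  ret = ret.dtype.type(ret / rcount)
```

View pics/fin.png

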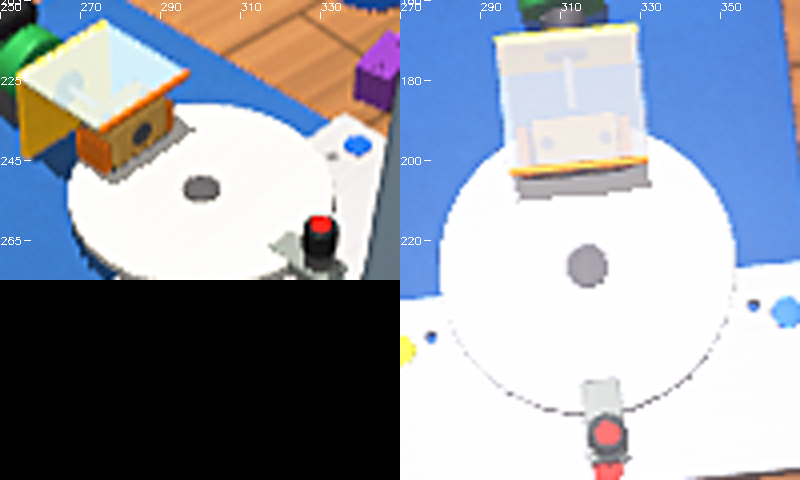

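The block is under the guard between the cheeks, with its bore facing the axis. The knob is home at the red dot: cap at (329.8,260.6) in the side view, predicted (329.3,260.7). The arm is clear.

```bash
python3 -c "
from rig import *
print(hand_in())"
```

```text
the job is handed in; nothing more can be done
None
```

The job is done and handed in: the brass block is seated in the nest under the guard, the pin is home in the middle hole, and the arm is clear. Robot time was about 31 s of the 72 s allowed.

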